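Shut the crate's gate and drop its latch bar

TASK

The wooden carrying crate is ready to leave the workshop but its gate was left ajar: lift the steel latch bar, swing the gate shut with the bar passing over the lip of its keeper, and let the bar drop back down behind the lip so the gate is latched. Leave the other things on the bench where they are.

Things in the scene. Friction and masses are not known exactly. Their poses are not given: they have to be found in the camera images.
- front (a point): Foot of the front of a barred wooden carrying crate, 460 wide (y) x 260 deep (x) x 245 mm high, fixed to the bench. This point: bench height, middle of the front. x points into the crate (away from the robot), y left, z up. The left part of the front is a barred gate, 240 wide, hinged at its left edge; right of its free edge stands the latch post with the keeper.
- hinge (a point): Point on the gate's vertical hinge axis, 215 mm above the bench, 3 mm in front of and 200 mm to the left of point front. At gate angle t the gate runs from here along (-sin t, -cos t) in front's x, y, and its front face looks along (-cos t, +sin t). The face lies 3 mm behind this axis; its top rail is solid from 183 to 243 mm above the bench.
- gate (a joint): Gate angle in rad: 0 = shut against its stop, flush with the crate's front; grows to 1.6 as the free edge swings out towards the robot. It stays where it is left: about 0.4 N at the handle moves it. With the bar down outside the keeper's lip it cannot close further than about 0.08.
- latch (a joint): Tilt of the latch bar in rad: 0 = down, level on a stud; grows to a stop at 0.40 as the nose is lifted; let go, it falls back to 0. 0.10 just clears the keeper's lip. The bar is flat steel 215 x 20 high x 8 mm, about 0.3 kg, on the gate's front (its back 6 mm off the face); its nose ends 285 mm from the hinge axis.
- pivot (a point): Pivot of the latch bar on the gate's front: 90 mm from the hinge axis, on the bar's centre line, 215 mm above the bench.
- handle (a point): Lifting handle: a turned wooden pin standing straight out of the bar, 95 mm from the bar's pivot towards the nose. This point is on its axis, 60 mm out from the gate's face, mid-way along its free part: 14 mm thick, 40 mm long (40 to 80 mm from the face), with a 22 mm wide collar (34 to 40 mm) on the gate side to push against. x axis: along the pin, into the gate. Lifting takes about 3 N.
- keeper (a point): Middle of the floor of the steel keeper on the latch post, 203.5 mm above the bench, 11 mm in front of the shut hinge line and 260 mm right of the hinge axis. Its lip is an upright plate 7 mm thick, 24 mm wide, on the robot's side, rising 17.5 mm above this point; the slot between lip and post is 18 mm wide for the 8 mm bar, open above.
- sanding_block: Bystander: cork sanding block 70 x 110 x 35 mm lying on the bench in front of the latch post. Origin: centre of underside.
- slat: Bystander: loose wooden slat 200 x 30 x 10 mm lying flat on the bench in front of the crate; the gate swings over it. Origin: centre of underside.
- glue_bottle: Bystander: white bottle 56 mm wide, 150 mm high, standing in front of the crate's right part. Origin: centre of underside.
- screwdriver: Bystander: wooden-handled screwdriver, 200 mm, lying on the bench. Origin: below its middle.
- hammer: Bystander: hammer, 260 mm, lying on the bench. Origin: below its middle.
- try_square: Bystander: carpenter's try square, 110 x 170 mm, lying on the bench. Origin: on the bench, near its middle.
- branch: Bystander: dry forked branch, 180 mm long, 20 mm thick, lying on the bench. Origin: below its middle.

How it is judged:
By the outcome, as a careful person would: the job done as asked, in the order asked, and still so for the second after the job is handed in, with the robot touching nothing.
It also fails if it takes over 45 s, if anything falls off the work surface, if the arm or the gripper's body presses on something with over 40 N, if the wrist force passes 120 N, or if a joint passes its speed limit or range.

ROBOT

A 7-joint arm with a two-finger parallel gripper is mounted at the origin on the work surface. World frame = base frame: x ahead of the robot, y to its left, z up, the work surface at z = 0. Lengths are in m, angles in rad, forces in N, time in s.
With the tool pointing down it reaches from about 0.35 to 0.9 m from the base axis. Payload 8.1 kg.
Tool frame: the origin (TCP) lies on the centre line of the jaws, within the pads' length; the fingertips stand 22 mm ahead of it and the grasp point (between the pads) lies 3 mm ahead of it (arm.finger_overhang is the distance from the TCP to the fingertips, in m); z points along the fingers, y is the direction in which the jaws open and shut (so a half turn about z gives the same grasp; the last joint's range is limited). The gripper opens to 92 mm and grips with 3 to 60 N. Pads are 19 mm wide; open, the fingers measure 130 mm over their backs; the gripper's body (75 mm by 190 mm) begins 47 mm behind the grasp point.
Start: joints at [1.173, 0.434, 0.025, 1.573, -0.012, 1.134, -0.075], TCP at [0.182, -0.598, 0.249] pointing down, gripper open.
Joint ranges: [-2.62, 2.62], [-0.44, 2.09], [-1.27, 1.32], [0.08, 2.57], [-1.32, 4.46], [0.12, 2], [-2.74, 2.74]. Speed limits (rad/s): [2.22, 2.22, 3.01, 3.01, 3.14, 3.14, 3.14].

INTERFACE

Orientations are given as a rotation vector (axis times angle).
In Python, from cell import arm gives the robot as it stands. The module is installed in compiled form; this text tells all that it offers.
- The arm moves only by the tool step_arm, never from a script. Its argument "plan" is a list of rows, each an object of numbers: "wx", "wy", "wz": the turn, a rotation vector about the tool's x, y, z in units of 6 degrees (1.0 is 6 degrees); "tx", "ty", "tz": the shift along the tool's x, y, z in cm; "hand": the opening, from 0 (shut) to 1 (fully open). A call has exactly 10 rows; each row shifts and turns the commanded pose from where the row before left it, along the tool's axes as they then stand; what a row does not reach is not made up. A row lasts 1/12 s, in which the tool goes at most 41.7 mm and 7.16 degrees, less where a joint would pass 70% of its speed; a pose out of reach is approached as far as the arm can. A call is refused whole if a number of a shift passes 4.17 or a number of a turn 1, either way. A call with a gripper value outside its range is refused whole. The fingers move at their own pace and stop on an object; "force" is the grip in N (left out, the last holds). Time passes only in rows, so rows that do not move let the fingers close, or fill a call up. It gives the time, the measured TCP pose, the force and the opening at its end, in the units of the state.
- arm.observe(): the state, without advancing time (a new reading comes with each control period).
- arm.get_image(name): name is "scene" or "top" or "wrist"; returns (picture, depth): 384x512x3 uint8, red, green, blue; 384x512 float32, m along the optical axis (not along the pixel's ray), 0 where there is no reading.
- arm.calibration(name): a dict with "mtx" (3x3 intrinsics, pixels), "R" (3x3) and "t" (3): a world point X has camera coordinates R X + t. Camera axes: x right, y down, z forward; pixel columns grow to the right and rows downward; lengths in m; the calibration is good to about 2 mm. The wrist camera is an equidistant fisheye: a pixel r from the principal point sees the ray r / f radians off the axis. A picture is of the moment at which its call begins: read the wrist's pose just before it. calibration takes no time and is no camera call; for the wrist camera it gives the pose at the moment of the call.
- arm.sign_off(): hands the job in, once; it reports no verdict.
The state is a dict: "clock": time; "joints": joint angles; "dq": joint speeds; "joint_efforts": joint torques, N m; "position": TCP position; "ee_rot": TCP orientation; "force": force on the tool from outside, world axes, zero at the start; "ft_torque": the same for the moment, N m; "width": opening from 0.0 (shut) to 1.0 (fully open).
Only numpy, scipy, OpenCV 4.12 (cv2) and the standard library are available. Lean on these libraries where they do the work, as an engineer would, in place of code of your own. Each camera call takes 0.05 s, during which the arm holds its last target.

## Working session

There is one attempt and no reset: what is moved stays moved. The work goes in short steps, Python scripts to look and compute and a tool call to move; the robot and the scene stay as the last step left them, time stands still between calls to the robot, and variables do not carry over. Pictures are saved under pics/ and viewed, and the job is handed in when it is done.

Besides the shell and the picture viewer there is one more tool, called after "Request:" as name([rows], argument=value, ...), one row to a line, values as JSON. step_arm: Moves the arm, as the interface text tells. Its arguments: {"type":"object","properties":{"plan":{"type":"array"},"force":{"type":"number"}},"required":["plan"]}

```bash
mkdir -p pics
cat > h.py <<'E'
import numpy as np, cv2
from scipy.spatial.transform import Rotation as Ro
from cell import arm
def save(name,out):
    p,d=arm.get_image(name); cv2.imwrite(f'pics/{out}.png',p[:,:,::-1]); np.save(f'pics/{out}.npy',d); return p,d
def w3(name,u,v,z):
    c=arm.calibration(name);K=np.array(c['mtx']);R=np.array(c['R']);t=np.array(c['t'])
    return R.T@(np.linalg.inv(K)@[u,v,1]*z-t)
E
python3 - <<'E'
from h import *
s=arm.observe(); print(s)
for n in ("scene","top","wrist"):
    save(n,n+'1'); c=arm.calibration(n); print(n,c)
E
```

```text
{'clock': 0.0, 'joints': array([ 1.17339337,  0.43516939,  0.02497433,  1.57410566, -0.01163049,
        1.13399967, -0.0750701 ]), 'dq': array([-0.00064317,  0.00118599,  0.00118626, -0.00117093,  0.00077008,
       -0.00122003, -0.00079255]), 'joint_efforts': array([ 3.71681199e-04, -6.67859101e+01,  9.85175259e-01, -3.14462364e+01,
       -6.04624534e-02,  4.29386110e-02,  1.71250563e-04]), 'position': array([ 0.18141045, -0.59758856,  0.24797493]), 'ee_rot': array([-3.10605432e+00, -4.61095953e-01,  5.26930885e-04]), 'force': array([-0.41945538, -0.84075025, -0.13063634]), 'ft_torque': array([ 0.03240267,  0.03432573, -0.04305901]), 'width': 0.9980014133603172}
scene {'mtx': array([[439.01862458,   0.        , 261.57151234],
       [  0.        , 439.01862458, 193.60419947],
       [  0.        ,   0.        ,   1.        ]]), 'R': array([[-0.94460222, -0.32815485,  0.00640659],
       [-0.29016009,  0.82579184, -0.48360619],
       [ 0.15340721, -0.45867442, -0.87526225]]), 't': array([0.51222283, 0.19034575, 1.374211  ])}
top {'mtx': array([[385.09082165,   0.        , 253.51875314],
       [  0.        , 385.09082165, 199.54495535],
       [  0.        ,   0.        ,   1.        ]]), 'R': array([[-0.01772756, -0.99983843,  0.00297327],
       [-0.98716001,  0.01703046, -0.15882405],
       [ 0.15874775, -0.00575066, -0.98730243]]), 't': array([0.04619942, 0.55340341, 1.19246105])}
wrist {'mtx': array([[297.31863964,   0.        , 255.84929938],
       [  0.        , 297.31863964, 192.81427595],
       [  0.        ,   0.        ,   1.        ]]), 'R': array([[ 2.90442993e-01, -9.56891880e-01, -8.92828557e-04],
       [-9.17663416e-01, -2.78800253e-01,  2.83132963e-01],
       [-2.71176554e-01, -8.14146691e-02, -9.59080251e-01]]), 't': array([-0.62414554, -0.03626476,  0.391975  ])}
```

View pics/scene1.png

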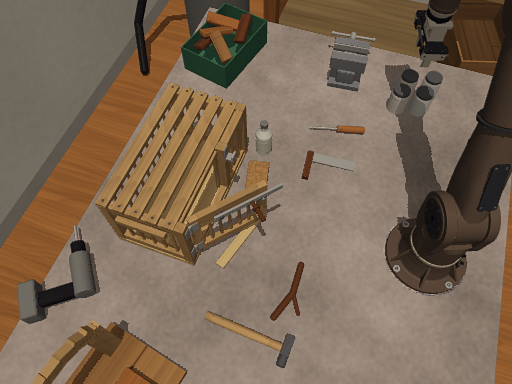

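View pics/top1.png

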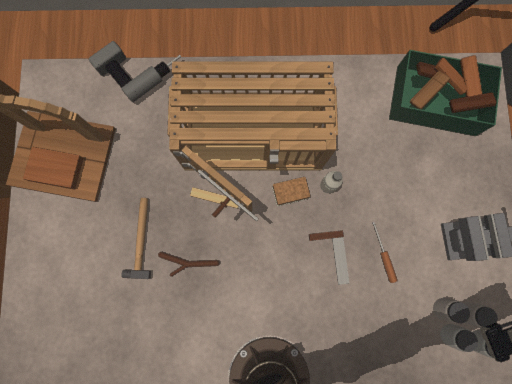

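View pics/wrist1.png

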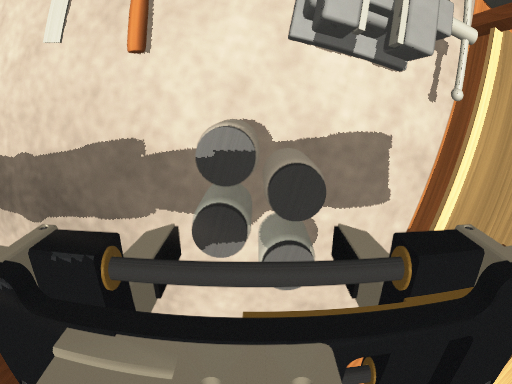

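Run:
```python
import cv2
a=cv2.imread('pics/top1.png')[130:240,155:355]; cv2.imwrite('pics/topc.png',cv2.resize(a,None,fx=4,fy=4,interpolation=cv2.INTER_CUBIC))
a=cv2.imread('pics/scene1.png')[130:280,170:310]; cv2.imwrite('pics/scenec.png',cv2.resize(a,None,fx=4,fy=4,interpolation=cv2.INTER_CUBIC))
```

```text
(no output)
```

View pics/topc.png

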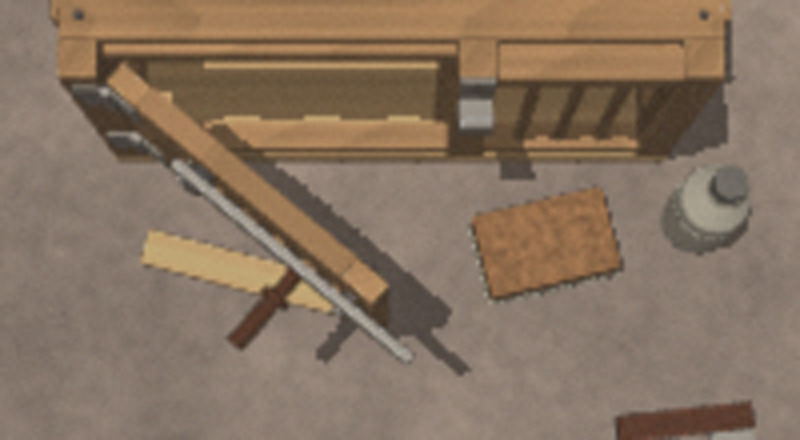

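View pics/scenec.png

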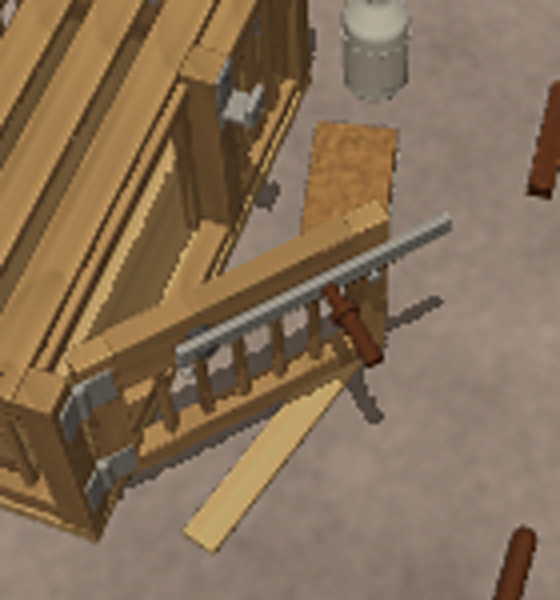

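```bash
cat >> h.py <<'E'
def ray(name,u,v):
    c=arm.calibration(name);K=np.array(c['mtx']);R=np.array(c['R']);t=np.array(c['t'])
    d=R.T@(np.linalg.inv(K)@[u,v,1]); return -R.T@t, d/np.linalg.norm(d)
def tri(a,b):
    (p,d),(q,e)=ray('top',*a),ray('scene',*b)
    s=np.linalg.lstsq(np.array([d,-e]).T,q-p,rcond=None)[0]
    x,y=p+s[0]*d,q+s[1]*e
    return (x+y)/2,np.linalg.norm(x-y)
def atz(n,u,v,z):
    p,d=ray(n,u,v); return p+d*(z-p[2])/d[2]
E
python3 - <<'E'
from h import *
np.set_printoptions(precision=4,suppress=True)
for k,a,b in [('barpivotend',(199.5,171.3),(215,217.5)),('nose',(257,219.3),(282.5,185)),('tip',(214.5,216.3),(263,219.5)),('collar',(223.8,204.3),(253,203)),('cornL',(170,149.5),(182.5+0,232-0))]:
    print(k,*tri(a,b))
d=np.load('pics/top1.npy')
print('footL',atz('top',184.5,169.5,0),'footR',atz('top',321,169.5,0))
print('topL',atz('top',170,149.5,.245),'topR',atz('top',337,149.5,.245))
print('noseZ',atz('top',257,219.3,.225),'pend',atz('top',199.5,171.3,.225))
for u,v in [(216,214),(218,211),(221,208),(230,196),(245,209),(251,214),(180,145),(300,145),(274,158)]:
    print(u,v,w3('top',u,v,d[v,u]))
E
```

```text
barpivotend [0.6115 0.1876 0.2112] 0.00285917492648957
nose [0.4714 0.0289 0.2111] 0.0014422278405481677
tip [0.4859 0.1465 0.2039] 0.005259482919608107
collar [0.52   0.1193 0.2276] 0.014149548555157803
cornL [0.6686 0.2657 0.2374] 0.003378452710848657
footL [0.6677 0.2668 0.    ] footR [ 0.6599 -0.193   0.    ]
topL [0.6646 0.2639 0.245 ] topR [ 0.6569 -0.1937  0.245 ]
noseZ [0.4706 0.0291 0.225 ] pend [0.6068 0.1856 0.225 ]
216 214 [0.4875 0.1406 0.2214]
218 211 [0.4955 0.135  0.2225]
221 208 [0.5039 0.1269 0.2206]
230 196 [0.5361 0.1019 0.2241]
245 209 [0.4995 0.0613 0.2238]
251 214 [0.4854 0.0451 0.2248]
180 145 [0.6828 0.2403 0.2262]
300 145 [ 0.6722 -0.093   0.2422]
274 158 [ 0.6473 -0.0229  0.2026]
```

Request:
step_arm([
  {"tx": 2.0,"ty": -2.4,"tz": -1.0,"hand": 1},
  {"tx": 2.4,"ty": -2.8,"tz": -1.0,"hand": 1},
  {"tx": 2.4,"ty": -2.8,"tz": -1.0,"hand": 1},
  {"tx": 2.4,"ty": -2.8,"tz": -1.0,"hand": 1},
  {"tx": 2.4,"ty": -2.8,"tz": -1.0,"hand": 1},
  {"tx": 2.4,"ty": -2.8,"tz": -1.0,"hand": 1},
  {"tx": 2.4,"ty": -2.8,"hand": 1},
  {"tx": 2.4,"ty": -2.8,"hand": 1},
  {"tx": 2.4,"ty": -2.8,"hand": 1},
  {"tx": 2.4,"ty": -2.8,"hand": 1},
])

```text
invalid input at $.plan[0]: expected keys wx, wy, wz, tx, ty, tz, hand
```

Request:
step_arm([
  {"wx": 0,"wy": 0,"wz": 0,"tx": 2.0,"ty": -2.4,"tz": -1.0,"hand": 1},
  {"wx": 0,"wy": 0,"wz": 0,"tx": 2.4,"ty": -2.8,"tz": -1.0,"hand": 1},
  {"wx": 0,"wy": 0,"wz": 0,"tx": 2.4,"ty": -2.8,"tz": -1.0,"hand": 1},
  {"wx": 0,"wy": 0,"wz": 0,"tx": 2.4,"ty": -2.8,"tz": -1.0,"hand": 1},
  {"wx": 0,"wy": 0,"wz": 0,"tx": 2.4,"ty": -2.8,"tz": -1.0,"hand": 1},
  {"wx": 0,"wy": 0,"wz": 0,"tx": 2.4,"ty": -2.8,"tz": -1.0,"hand": 1},
  {"wx": 0,"wy": 0,"wz": 0,"tx": 2.4,"ty": -2.8,"tz": 0,"hand": 1},
  {"wx": 0,"wy": 0,"wz": 0,"tx": 2.4,"ty": -2.8,"tz": 0,"hand": 1},
  {"wx": 0,"wy": 0,"wz": 0,"tx": 2.4,"ty": -2.8,"tz": 0,"hand": 1},
  {"wx": 0,"wy": 0,"wz": 0,"tx": 2.4,"ty": -2.8,"tz": 0,"hand": 1},
])

```text
clock: 0.98
position: [0.3274, -0.2636, 0.3088]
ee_rot: [3.107, 0.461, 0.0]
force: [0.9, -0.8, -0.3]
width: 0.999
```

```bash
cat >> h.py <<'E'
np.set_printoptions(precision=4,suppress=True)
def st():
    s=arm.observe(); R=Ro.from_rotvec(s['ee_rot']).as_matrix()
    print('t',s['clock'],'p',s['position'],'yawx',np.degrees(np.arctan2(R[1,0],R[0,0])),'zax',R[:,2],'F',s['force'],'w',s['width']); print('j',s['joints']); return s,R
def to(target):
    s,R=st(); d=R.T@(np.array(target)-s['position']); print('cm in tool',d*100)
E
python3 - <<'E'
from h import *
to([.5,.135,.31])
c=arm.calibration('wrist'); s=arm.observe(); R=Ro.from_rotvec(s['ee_rot']).as_matrix()
print('cam in tool',R.T@(-np.array(c['R']).T@np.array(c['t'])-s['position']))
E
```

```text
t 0.9833 p [ 0.3274 -0.2636  0.3088] yawx 16.87667523320685 zax [ 0.0001 -0.0004 -1.    ] F [ 0.9136 -0.7536 -0.3392] w 0.9987968993104742
j [ 0.7437  0.0582 -0.2027  1.926   0.0131  1.1583 -0.7401]
cm in tool [ 28.0903 -33.1354  -0.1361]
cam in tool [ 0.0762 -0.0003 -0.1375]
```

Request:
step_arm([
  {"wx": 0,"wy": 0,"wz": 0,"tx": 2.6,"ty": -3.1,"tz": 0,"hand": 1},
  {"wx": 0,"wy": 0,"wz": 0,"tx": 2.6,"ty": -3.1,"tz": 0,"hand": 1},
  {"wx": 0,"wy": 0,"wz": 0,"tx": 2.6,"ty": -3.1,"tz": 0,"hand": 1},
  {"wx": 0,"wy": 0,"wz": 0,"tx": 2.6,"ty": -3.1,"tz": 0,"hand": 1},
  {"wx": 0,"wy": 0,"wz": 0,"tx": 2.6,"ty": -3.1,"tz": 0,"hand": 1},
  {"wx": 0,"wy": 0,"wz": 0,"tx": 2.6,"ty": -3.1,"tz": 0,"hand": 1},
  {"wx": 0,"wy": 0,"wz": 0,"tx": 2.6,"ty": -3.1,"tz": 0,"hand": 1},
  {"wx": 0,"wy": 0,"wz": 0,"tx": 2.6,"ty": -3.1,"tz": 0,"hand": 1},
  {"wx": 0,"wy": 0,"wz": 0,"tx": 2.6,"ty": -3.1,"tz": 0,"hand": 1},
  {"wx": 0,"wy": 0,"wz": 0,"tx": 2.6,"ty": -3.1,"tz": 0,"hand": 1},
])

```text
clock: 1.82
position: [0.4863, 0.1085, 0.3087]
ee_rot: [3.107, 0.46, 0.0]
force: [1.7, -1.0, 0.5]
width: 0.998
```

Request:
step_arm([
  {"wx": 0,"wy": 0,"wz": -1,"tx": 0,"ty": 0,"tz": 0,"hand": 1},
  {"wx": 0,"wy": 0,"wz": -1,"tx": 0,"ty": 0,"tz": 0,"hand": 1},
  {"wx": 0,"wy": 0,"wz": -1,"tx": 0,"ty": 0,"tz": 0,"hand": 1},
  {"wx": 0,"wy": 0,"wz": -1,"tx": 0,"ty": 0,"tz": 0,"hand": 1},
  {"wx": 0,"wy": 0,"wz": -1,"tx": 0,"ty": 0,"tz": 0,"hand": 1},
  {"wx": 0,"wy": 0,"wz": -1,"tx": 0,"ty": 0,"tz": 0,"hand": 1},
  {"wx": 0,"wy": 0,"wz": -1,"tx": 0,"ty": 0,"tz": 0,"hand": 1},
  {"wx": 0,"wy": 0,"wz": -1,"tx": 0,"ty": 0,"tz": 0,"hand": 1},
  {"wx": 0,"wy": 0,"wz": -1,"tx": 0,"ty": 0,"tz": 0,"hand": 1},
  {"wx": 0,"wy": 0,"wz": -1,"tx": 0,"ty": 0,"tz": 0,"hand": 1},
])

```text
clock: 2.65
position: [0.4858, 0.1066, 0.3085]
ee_rot: [-2.456, -1.959, 0.001]
force: [0.0, 0.3, -0.6]
width: 1.001
```

Request:
step_arm([
  {"wx": 0,"wy": 0,"wz": -1,"tx": 0,"ty": 0,"tz": 0,"hand": 1},
  {"wx": 0,"wy": 0,"wz": -1,"tx": 0,"ty": 0,"tz": 0,"hand": 1},
  {"wx": 0,"wy": 0,"wz": -1,"tx": 0,"ty": 0,"tz": 0,"hand": 1},
  {"wx": 0,"wy": 0,"wz": -1,"tx": 0,"ty": 0,"tz": 0,"hand": 1},
  {"wx": 0,"wy": 0,"wz": -1,"tx": 0,"ty": 0,"tz": 0,"hand": 1},
  {"wx": 0,"wy": 0,"wz": -1,"tx": 0,"ty": 0,"tz": 0,"hand": 1},
  {"wx": 0,"wy": 0,"wz": -1,"tx": 0,"ty": 0,"tz": 0,"hand": 1},
  {"wx": 0,"wy": 0,"wz": -1,"tx": 0,"ty": 0,"tz": 0,"hand": 1},
  {"wx": 0,"wy": 0,"wz": -1,"tx": 0,"ty": 0,"tz": 0,"hand": 1},
  {"wx": 0,"wy": 0,"wz": -1,"tx": 0,"ty": 0,"tz": 0,"hand": 1},
])

```text
clock: 3.48
position: [0.4858, 0.1066, 0.3085]
ee_rot: [-1.147, -2.925, 0.001]
force: [-0.3, 0.4, -0.4]
width: 0.997
```

Run:
```python
from h import *
to([.499,.1346,.31]); save('wrist','wrist2')
```

```text
t 3.4833 p [0.4858 0.1066 0.3085] yawx 137.17257960195064 zax [-0.0003 -0.0003 -1.    ] F [-0.3242  0.427  -0.3946] w 0.9970569715251891
j [ 0.4382  0.323  -0.9714  1.7292  0.281   1.2388  0.2212]
cm in tool [ 0.9418  2.9512 -0.1493]
```

View pics/wrist2.png

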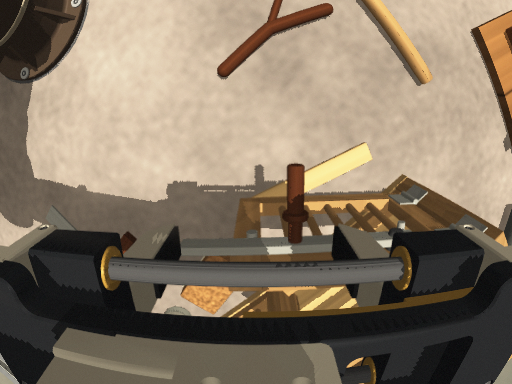

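```bash
cat >> h.py <<'E'
def wat(u,v,z):
    c=arm.calibration('wrist');K=np.array(c['mtx']);R=np.array(c['R']);t=np.array(c['t'])
    p=cv2.fisheye.undistortPoints(np.array([[[u,v]]],float),K,np.zeros(4))[0,0]
    d=R.T@[p[0],p[1],1]; C=-R.T@t
    return C+d*(z-C[2])/d[2]
E
python3 - <<'E'
from h import *
s,R=st()
H=np.array([.664,.2361])
for tw in (.70,.72,.74):
    u=np.array([-np.sin(tw),-np.cos(tw)]);n=np.array([-np.cos(tw),np.sin(tw)])
    print(tw,'hand',H+.185*u+.057*n,'tip',H+.185*u+.077*n,'coll',H+.185*u+.034*n)
for u,v,z in [(295,166,.215),(288,185,.215),(303,185,.215),(295,205,.215),(295,221,.215)]:
    x=wat(u,v,z); print(u,v,x,'tool',R.T@(x-s['position'])*100)
E
```

```text
t 3.5333 p [0.4858 0.1064 0.3084] yawx 137.59947862877607 zax [-0.0006 -0.0004 -1.    ] F [ 0.1429 -0.6166  0.1578] w 1.0042155630088423
j [ 0.4391  0.3236 -0.9727  1.7291  0.2817  1.2391  0.228 ]
0.7 hand [0.5012 0.1313] tip [0.4859 0.1442] coll [0.5188 0.1165]
0.72 hand [0.4992 0.1346] tip [0.4841 0.1478] coll [0.5165 0.1194]
0.74 hand [0.4972 0.1379] tip [0.4824 0.1514] coll [0.5141 0.1224]
295 166 [0.4839 0.1501 0.215 ] tool [3.086  3.1052 9.3413]
288 185 [0.492  0.1357 0.215 ] tool [1.521  2.5853 9.3415]
303 185 [0.5002 0.1448 0.215 ] tool [1.5246 3.8115 9.3406]
295 205 [0.5088 0.129  0.215 ] tool [-0.1819  3.22    9.3408]
295 221 [0.5197 0.1198 0.215 ] tool [-1.602   3.2809  9.3405]
```

Request:
step_arm([
  {"wx": 0,"wy": 0,"wz": -0.3,"tx": 0.5,"ty": 1.5,"tz": 0,"hand": 1},
  {"wx": 0,"wy": 0,"wz": 0,"tx": 0.5,"ty": 1.6,"tz": 0,"hand": 1},
  {"wx": 0,"wy": 0,"wz": 0,"tx": 0,"ty": 0,"tz": 1.5,"hand": 1},
  {"wx": 0,"wy": 0,"wz": 0,"tx": 0,"ty": 0,"tz": 1.5,"hand": 1},
  {"wx": 0,"wy": 0,"wz": 0,"tx": 0,"ty": 0,"tz": 1.5,"hand": 1},
  {"wx": 0,"wy": 0,"wz": 0,"tx": 0,"ty": 0,"tz": 1.5,"hand": 1},
  {"wx": 0,"wy": 0,"wz": 0,"tx": 0,"ty": 0,"tz": 1.5,"hand": 1},
  {"wx": 0,"wy": 0,"wz": 0,"tx": 0,"ty": 0,"tz": 0,"hand": 1},
  {"wx": 0,"wy": 0,"wz": 0,"tx": 0,"ty": 0,"tz": 0,"hand": 1},
  {"wx": 0,"wy": 0,"wz": 0,"tx": 0,"ty": 0,"tz": 0,"hand": 1},
])

```text
clock: 4.37
position: [0.4997, 0.1367, 0.2345]
ee_rot: [1.11, 2.939, 0.001]
force: [0.6, -0.2, -0.4]
width: 0.999
```

Run:
```python
from h import *
to([.499,.1346,.218]); save('wrist','wrist3'); save('scene','scene3')
s,R=st()
a=cv2.imread('pics/scene3.png')[130:280,170:370]; cv2.imwrite('pics/scenec3.png',cv2.resize(a,None,fx=4,fy=4,interpolation=cv2.INTER_CUBIC))
```

```text
t 4.3667 p [0.4997 0.1367 0.2345] yawx 138.62802760757688 zax [ 0.0006  0.0003 -1.    ] F [ 0.5547 -0.2226 -0.4103] w 0.9994212048155219
j [ 0.3241  0.4294 -0.9336  1.7975  0.3833  1.1081  0.1075]
cm in tool [-0.0867 -0.2013  1.6456]
t 4.4667 p [0.4999 0.1367 0.2347] yawx 138.64674261274052 zax [ 0.0015  0.0004 -1.    ] F [-0.757  -0.0357  0.2777] w 1.0014802023436369
j [ 0.3243  0.429  -0.9338  1.7974  0.3836  1.1078  0.1077]
```

View pics/wrist3.png

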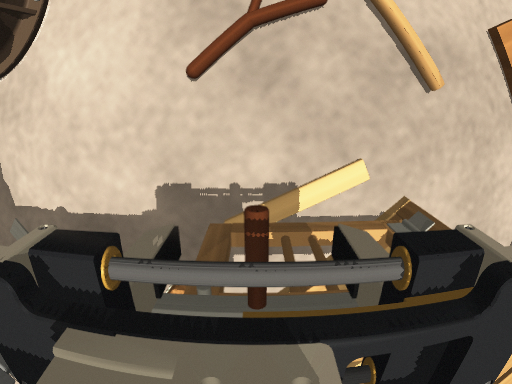

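View pics/scenec3.png

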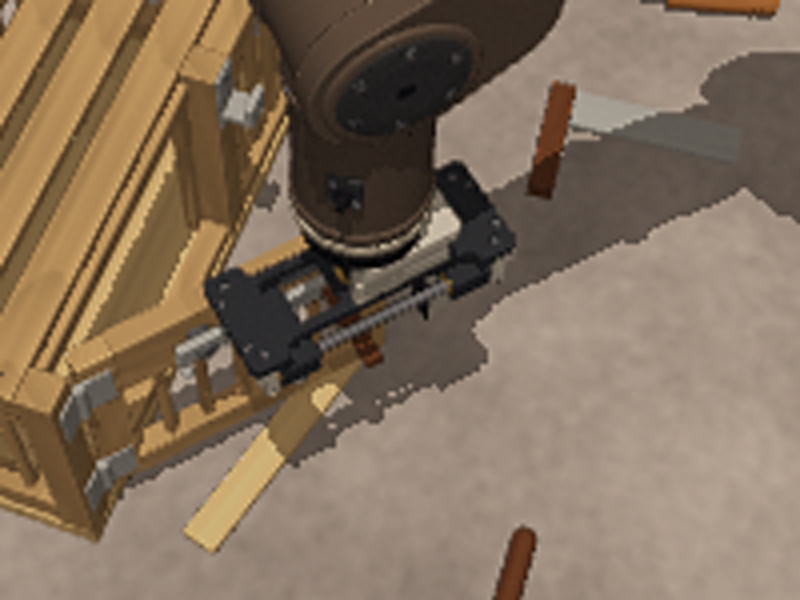

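Request:
step_arm([
  {"wx": 0,"wy": 0,"wz": 0,"tx": 0,"ty": 0,"tz": 0.8,"hand": 1},
  {"wx": 0,"wy": 0,"wz": 0,"tx": 0,"ty": 0,"tz": 0.8,"hand": 1},
  {"wx": 0,"wy": 0,"wz": 0,"tx": 0,"ty": 0,"tz": 0,"hand": 1},
  {"wx": 0,"wy": 0,"wz": 0,"tx": 0,"ty": 0,"tz": 0,"hand": 0},
  {"wx": 0,"wy": 0,"wz": 0,"tx": 0,"ty": 0,"tz": 0,"hand": 0},
  {"wx": 0,"wy": 0,"wz": 0,"tx": 0,"ty": 0,"tz": 0,"hand": 0},
  {"wx": 0,"wy": 0,"wz": 0,"tx": 0,"ty": 0,"tz": 0,"hand": 0},
  {"wx": 0,"wy": 0,"wz": 0,"tx": 0,"ty": 0,"tz": 0,"hand": 0},
  {"wx": 0,"wy": 0,"wz": 0,"tx": 0,"ty": 0,"tz": 0,"hand": 0},
  {"wx": 0,"wy": 0,"wz": 0,"tx": 0,"ty": 0,"tz": 0,"hand": 0},
], force=25)

```text
clock: 5.3
position: [0.4994, 0.1364, 0.2178]
ee_rot: [1.108, 2.939, 0.0]
force: [-0.6, 0.4, 0.3]
width: 0.541
```

Run:
```python
from h import *
to([.499,.1346,.218])
```

```text
t 5.3 p [0.4994 0.1364 0.2178] yawx 138.68754619085192 zax [ 0.0002 -0.0001 -1.    ] F [-0.5641  0.3576  0.2723] w 0.5405603150566389
j [ 0.3139  0.4463 -0.9232  1.8203  0.4021  1.0757  0.0912]
cm in tool [-0.0888 -0.1674 -0.0189]
```

Fingers still closing; wait a little longer.

Request:
step_arm([
  {"wx": 0,"wy": 0,"wz": 0,"tx": 0,"ty": 0,"tz": 0,"hand": 0},
  {"wx": 0,"wy": 0,"wz": 0,"tx": 0,"ty": 0,"tz": 0,"hand": 0},
  {"wx": 0,"wy": 0,"wz": 0,"tx": 0,"ty": 0,"tz": 0,"hand": 0},
  {"wx": 0,"wy": 0,"wz": 0,"tx": 0,"ty": 0,"tz": 0,"hand": 0},
  {"wx": 0,"wy": 0,"wz": 0,"tx": 0,"ty": 0,"tz": 0,"hand": 0},
  {"wx": 0,"wy": 0,"wz": 0,"tx": 0,"ty": 0,"tz": 0,"hand": 0},
  {"wx": 0,"wy": 0,"wz": 0,"tx": 0,"ty": 0,"tz": 0,"hand": 0},
  {"wx": 0,"wy": 0,"wz": 0,"tx": 0,"ty": 0,"tz": 0,"hand": 0},
  {"wx": 0,"wy": 0,"wz": 0,"tx": 0,"ty": 0,"tz": 0,"hand": 0},
  {"wx": 0,"wy": 0,"wz": 0,"tx": 0,"ty": 0,"tz": 0,"hand": 0},
])

```text
clock: 6.13
position: [0.4999, 0.1368, 0.2178]
ee_rot: [1.108, 2.939, 0.002]
force: [4.7, 3.0, -3.6]
width: 0.139
```

Run:
```python
from h import *
to([.499,.1346,.218])
```

```text
t 6.1333 p [0.4999 0.1368 0.2178] yawx 138.68794812337785 zax [ 0.0009  0.0008 -1.    ] F [ 4.6715  2.9897 -3.555 ] w 0.1394474911317481
j [ 0.3138  0.4466 -0.9233  1.8199  0.4023  1.0748  0.0912]
cm in tool [-0.0782 -0.2183 -0.0198]
```

Request:
step_arm([
  {"wx": 0,"wy": 0,"wz": 0,"tx": 0,"ty": 0.1,"tz": 0,"hand": 0},
  {"wx": 0,"wy": 0,"wz": 0,"tx": 0,"ty": 0,"tz": -0.3,"hand": 0},
  {"wx": 0,"wy": 0,"wz": 0,"tx": 0,"ty": 0.03,"tz": -0.4,"hand": 0},
  {"wx": 0,"wy": 0,"wz": 0,"tx": 0,"ty": 0.05,"tz": -0.4,"hand": 0},
  {"wx": 0,"wy": 0,"wz": 0,"tx": 0,"ty": 0.05,"tz": -0.4,"hand": 0},
  {"wx": 0,"wy": 0,"wz": 0,"tx": 0,"ty": 0.07,"tz": -0.4,"hand": 0},
  {"wx": 0,"wy": 0,"wz": 0,"tx": 0,"ty": 0.06,"tz": -0.3,"hand": 0},
  {"wx": 0,"wy": 0,"wz": 0,"tx": 0,"ty": 0,"tz": 0,"hand": 0},
  {"wx": 0,"wy": 0,"wz": 0,"tx": 0,"ty": 0,"tz": 0,"hand": 0},
  {"wx": 0,"wy": 0,"wz": 0,"tx": 0,"ty": 0,"tz": 0,"hand": 0},
])

```text
clock: 6.97
position: [0.5012, 0.1387, 0.2395]
ee_rot: [-1.108, -2.939, 0.002]
force: [-3.0, -3.2, -0.6]
width: 0.141
```

Run:
```python
from h import *
s,R=st(); print('Ftool',R.T@s['force']); save('wrist','wrist4'); save('scene','scene4')
a=cv2.imread('pics/scene4.png')[130:280,170:370]; cv2.imwrite('pics/scenec4.png',cv2.resize(a,None,fx=4,fy=4,interpolation=cv2.INTER_CUBIC))
```

```text
t 6.9667 p [0.5012 0.1387 0.2395] yawx 138.6810951077331 zax [-0.0011 -0.0009 -1.    ] F [-3.0066 -3.2344 -0.6493] w 0.14094933488190928
j [ 0.3199  0.4288 -0.9346  1.7845  0.3803  1.1229  0.109 ]
Ftool [ 0.1224 -4.4134  0.6556]
```

View pics/scenec4.png

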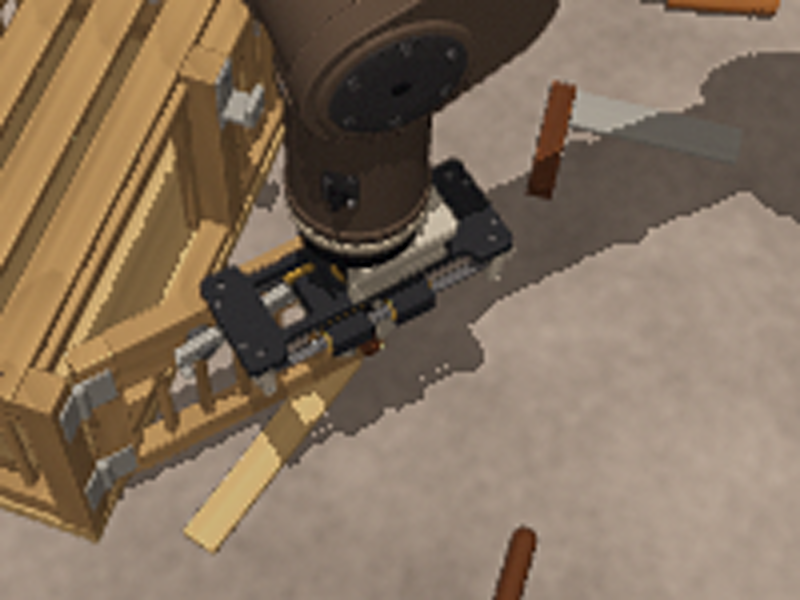

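View pics/wrist4.png

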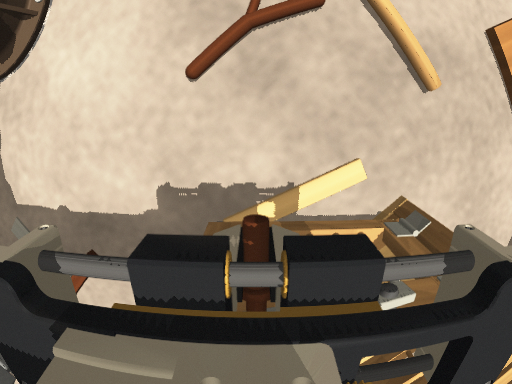

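Run:
```python
from h import *
s,R=st(); H=np.array([.664,.2361])
r=s['position'][:2]-H
a=np.radians(3); Rz=np.array([[np.cos(a),-np.sin(a)],[np.sin(a),np.cos(a)]])
d=Rz@r-r
print('tool r',R.T@np.append(r,0)*100,'per-row tool cm',R.T@np.append(d,0)*100)
print('Ftool',R.T@s['force'])
```

```text
t 7.0667 p [0.5012 0.1388 0.2394] yawx 138.6820004586742 zax [-0.0012 -0.0009 -1.    ] F [-4.0612 -2.5027 -1.2951] w 0.14216446838927296
j [ 0.3199  0.429  -0.9346  1.7846  0.3804  1.1228  0.1089]
tool r [  5.7992 -18.0587   0.0273] per-row tool cm [-0.9531 -0.2788  0.0001]
Ftool [ 1.3974 -4.5592  1.3019]
```

Request:
step_arm([
  {"wx": 0,"wy": 0,"wz": 0,"tx": 0,"ty": -0.1,"tz": 0,"hand": 0},
  {"wx": 0,"wy": 0,"wz": -0.25,"tx": -0.48,"ty": -0.14,"tz": 0,"hand": 0},
  {"wx": 0,"wy": 0,"wz": -0.25,"tx": -0.48,"ty": -0.14,"tz": 0,"hand": 0},
  {"wx": 0,"wy": 0,"wz": -0.5,"tx": -0.95,"ty": -0.28,"tz": 0,"hand": 0},
  {"wx": 0,"wy": 0,"wz": -0.5,"tx": -0.95,"ty": -0.28,"tz": 0,"hand": 0},
  {"wx": 0,"wy": 0,"wz": -0.5,"tx": -0.95,"ty": -0.28,"tz": 0,"hand": 0},
  {"wx": 0,"wy": 0,"wz": -0.25,"tx": -0.48,"ty": -0.14,"tz": 0,"hand": 0},
  {"wx": 0,"wy": 0,"wz": -0.25,"tx": -0.48,"ty": -0.14,"tz": 0,"hand": 0},
  {"wx": 0,"wy": 0,"wz": 0,"tx": 0,"ty": 0,"tz": 0,"hand": 0},
  {"wx": 0,"wy": 0,"wz": 0,"tx": 0,"ty": 0,"tz": 0,"hand": 0},
])

```text
clock: 7.9
position: [0.5329, 0.1005, 0.24]
ee_rot: [0.716, 3.058, 0.004]
force: [2.8, 3.3, -4.5]
width: 0.143
```

```bash
cat >> h.py <<'E'
def arc():
    s,R=st(); H=np.array([.664,.2361]); r=s['position'][:2]-H
    print('radius',np.linalg.norm(r),'tool r',R.T@np.append(r,0)*100,'Ftool',R.T@s['force'],'tq',s['ft_torque'])
E
python3 - <<'E'
from h import *
arc(); save('top','top5'); save('wrist','wrist5')
a=cv2.imread('pics/top5.png')[130:240,155:355]; cv2.imwrite('pics/topc5.png',cv2.resize(a,None,fx=4,fy=4,interpolation=cv2.INTER_CUBIC))
E
```

```text
t 7.9 p [0.5329 0.1005 0.24  ] yawx 153.6296159662427 zax [ 0.0017  0.002  -1.    ] F [ 2.8383  3.3367 -4.4559] w 0.14259663624065624
j [ 0.4129  0.4846 -0.9812  1.7338  0.4355  1.1576  0.4163]
radius 0.18862081309616205 tool r [  5.7181 -17.9744  -0.0505] Ftool [-1.0579  4.2385  4.4677] tq [ 0.7122 -0.7332 -0.0235]
```

View pics/topc5.png

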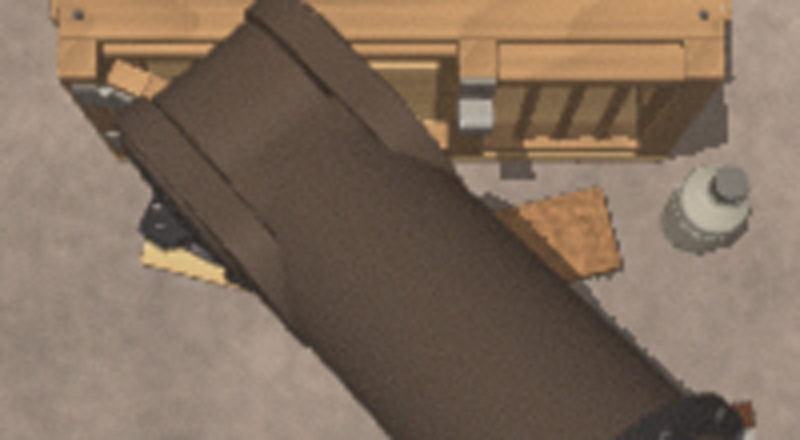

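View pics/wrist5.png

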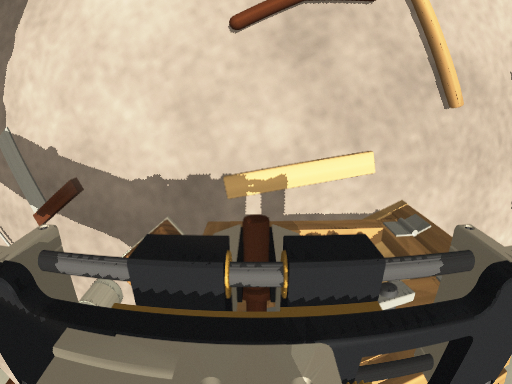

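Request:
step_arm([
  {"wx": 0,"wy": 0,"wz": 0,"tx": 0,"ty": 0.05,"tz": 0,"hand": 0},
  {"wx": 0,"wy": 0,"wz": -0.25,"tx": -0.47,"ty": -0.14,"tz": 0,"hand": 0},
  {"wx": 0,"wy": 0,"wz": -0.5,"tx": -0.95,"ty": -0.28,"tz": 0,"hand": 0},
  {"wx": 0,"wy": 0,"wz": -0.5,"tx": -0.95,"ty": -0.28,"tz": 0,"hand": 0},
  {"wx": 0,"wy": 0,"wz": -0.5,"tx": -0.95,"ty": -0.28,"tz": 0,"hand": 0},
  {"wx": 0,"wy": 0,"wz": -0.5,"tx": -0.95,"ty": -0.28,"tz": 0,"hand": 0},
  {"wx": 0,"wy": 0,"wz": -0.5,"tx": -0.95,"ty": -0.28,"tz": 0,"hand": 0},
  {"wx": 0,"wy": 0,"wz": -0.5,"tx": -0.95,"ty": -0.28,"tz": 0,"hand": 0},
  {"wx": 0,"wy": 0,"wz": -0.25,"tx": -0.47,"ty": -0.14,"tz": 0,"hand": 0},
  {"wx": 0,"wy": 0,"wz": 0,"tx": 0,"ty": 0,"tz": 0,"hand": 0},
])

```text
clock: 8.83
position: [0.5908, 0.0635, 0.2399]
ee_rot: [0.143, 3.137, 0.005]
force: [3.8, 6.4, -4.7]
width: 0.148
```

Run:
```python
from h import *
arc(); save('scene','scene6'); save('top','top6'); save('wrist','wrist6')
a=cv2.imread('pics/top6.png')[130:240,155:355]; cv2.imwrite('pics/topc6.png',cv2.resize(a,None,fx=4,fy=4,interpolation=cv2.INTER_CUBIC))
a=cv2.imread('pics/scene6.png')[100:250,150:350]; cv2.imwrite('pics/scenec6.png',cv2.resize(a,None,fx=4,fy=4,interpolation=cv2.INTER_CUBIC))
```

```text
t 8.8333 p [0.5908 0.0635 0.2399] yawx 174.78841731720118 zax [ 0.0016  0.0033 -1.    ] F [ 3.7588  6.4043 -4.6519] w 0.14784170607112557
j [ 0.4679  0.5989 -1.0324  1.6071  0.5342  1.243   0.8164]
radius 0.1874428252529637 tool r [  5.7234 -17.849   -0.0687] Ftool [-3.1557  6.7032  4.679 ] tq [ 1.3643 -0.7888 -0.1433]
```

View pics/topc6.png

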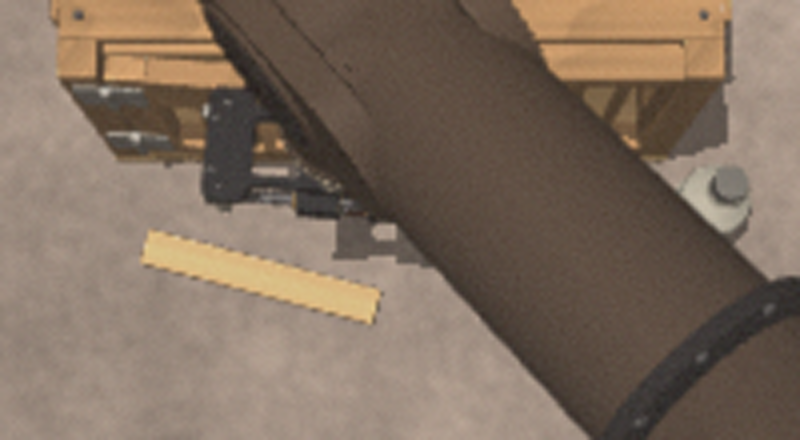

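View pics/scenec6.png

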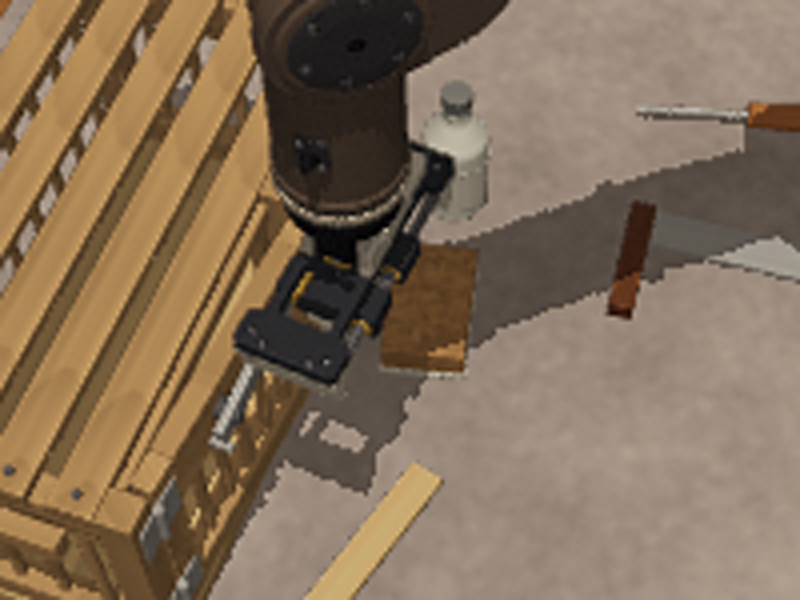

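View pics/wrist6.png

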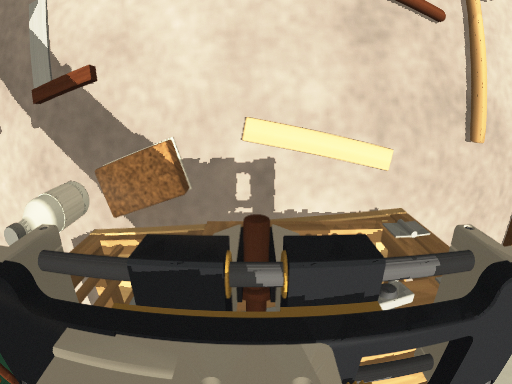

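Request:
step_arm([
  {"wx": 0,"wy": 0,"wz": -0.17,"tx": -0.32,"ty": 0.0,"tz": 0,"hand": 0},
  {"wx": 0,"wy": 0,"wz": -0.17,"tx": -0.32,"ty": -0.05,"tz": 0,"hand": 0},
  {"wx": 0,"wy": 0,"wz": -0.17,"tx": -0.32,"ty": -0.09,"tz": 0,"hand": 0},
  {"wx": 0,"wy": 0,"wz": -0.17,"tx": -0.32,"ty": -0.09,"tz": 0,"hand": 0},
  {"wx": 0,"wy": 0,"wz": 0,"tx": 0,"ty": 0,"tz": 0,"hand": 0},
  {"wx": 0,"wy": 0,"wz": 0,"tx": 0,"ty": 0,"tz": 0,"hand": 0},
  {"wx": 0,"wy": 0,"wz": 0,"tx": 0,"ty": 0,"tz": 0,"hand": 0},
  {"wx": 0,"wy": 0,"wz": 0,"tx": 0,"ty": 0,"tz": 0,"hand": 0},
  {"wx": 0,"wy": 0,"wz": 0,"tx": 0,"ty": 0,"tz": 0,"hand": 0},
  {"wx": 0,"wy": 0,"wz": 0,"tx": 0,"ty": 0,"tz": 0,"hand": 0},
])

```text
clock: 9.82
position: [0.6026, 0.0592, 0.2397]
ee_rot: [0.032, 3.141, 0.001]
force: [3.3, 5.3, -4.1]
width: 0.145
```

Run:
```python
from h import *
arc(); save('scene','scene7')
a=cv2.imread('pics/scene7.png')[100:250,150:350]; cv2.imwrite('pics/scenec7.png',cv2.resize(a,None,fx=4,fy=4,interpolation=cv2.INTER_CUBIC))
```

```text
t 9.8167 p [0.6026 0.0592 0.2397] yawx 178.81965483148232 zax [ 0.0005  0.0008 -1.    ] F [ 3.2626  5.3226 -4.0604] w 0.1454897759618051
j [ 0.4669  0.6226 -1.0395  1.5772  0.5549  1.2645  0.8883]
radius 0.18728743752761876 tool r [  5.7704 -17.8176  -0.0174] Ftool [-3.1504  5.3853  4.0663] tq [ 1.1009 -0.6048 -0.2009]
```

View pics/scenec7.png

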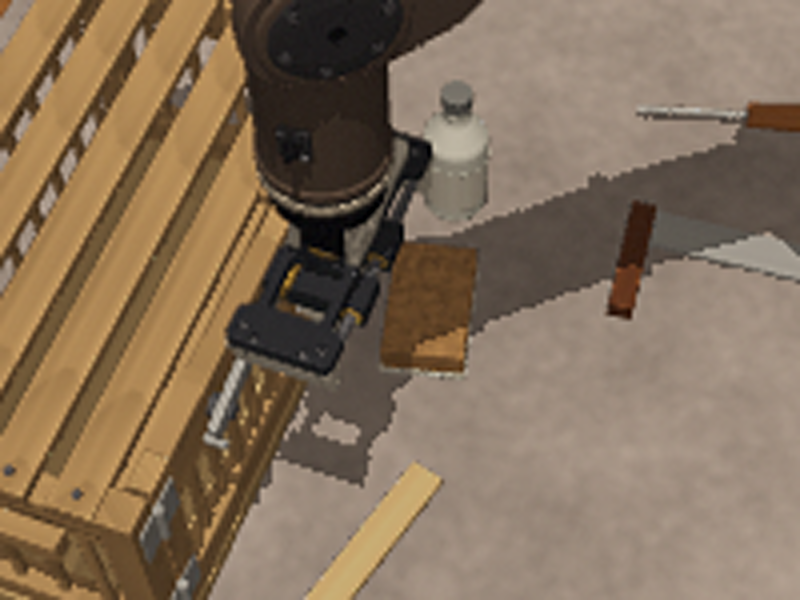

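Request:
step_arm([
  {"wx": 0,"wy": 0,"wz": 0,"tx": -0.1,"ty": 0.05,"tz": 0,"hand": 0},
  {"wx": 0,"wy": 0,"wz": 0,"tx": -0.1,"ty": 0.03,"tz": 0,"hand": 0},
  {"wx": 0,"wy": 0,"wz": 0,"tx": -0.1,"ty": 0,"tz": 0,"hand": 0},
  {"wx": 0,"wy": 0,"wz": 0,"tx": 0,"ty": 0,"tz": 0,"hand": 0},
  {"wx": 0,"wy": 0,"wz": 0,"tx": 0,"ty": 0,"tz": 0,"hand": 0},
  {"wx": 0,"wy": 0,"wz": 0,"tx": 0,"ty": 0,"tz": 0,"hand": 0},
  {"wx": 0,"wy": 0,"wz": 0,"tx": 0,"ty": 0,"tz": 0,"hand": 0},
  {"wx": 0,"wy": 0,"wz": 0,"tx": 0,"ty": 0,"tz": 0,"hand": 0},
  {"wx": 0,"wy": 0,"wz": 0,"tx": 0,"ty": 0,"tz": 0,"hand": 0},
  {"wx": 0,"wy": 0,"wz": 0,"tx": 0,"ty": 0,"tz": 0,"hand": 0},
])

```text
clock: 10.7
position: [0.6048, 0.0586, 0.2394]
ee_rot: [-0.035, -3.14, 0.003]
force: [-3.7, -3.7, -2.0]
width: 0.143
```

Run:
```python
from h import *
arc(); p,d=save('wrist','wrist8')
```

```text
t 10.7 p [0.6048 0.0586 0.2394] yawx 178.73592819841647 zax [-0.0012 -0.0016 -1.    ] F [-3.6789 -3.6749 -2.0222] w 0.14289782250199967
j [ 0.4625  0.6262 -1.0361  1.5708  0.5572  1.2695  0.8877]
radius 0.187122204986171 tool r [  5.5298 -17.8764   0.0356] Ftool [ 3.5945 -3.7518  2.0326] tq [-0.6024  0.7916  0.0155]
```

View pics/wrist8.png

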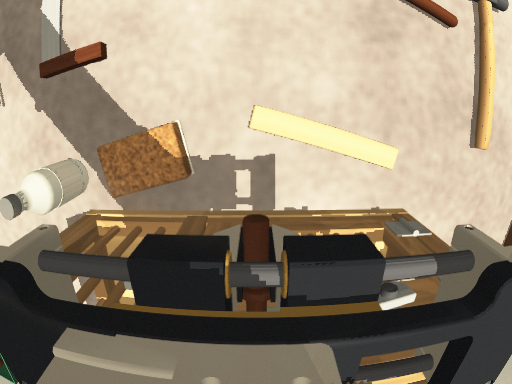

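Request:
step_arm([
  {"wx": 0,"wy": 0,"wz": 0,"tx": -0.1,"ty": -0.03,"tz": 0,"hand": 0},
  {"wx": 0,"wy": 0,"wz": 0,"tx": -0.1,"ty": -0.02,"tz": 0,"hand": 0},
  {"wx": 0,"wy": 0,"wz": 0,"tx": 0,"ty": 0,"tz": 0,"hand": 0},
  {"wx": 0,"wy": 0,"wz": 0,"tx": 0,"ty": 0,"tz": 0,"hand": 0},
  {"wx": 0,"wy": 0,"wz": 0,"tx": 0,"ty": 0,"tz": 0,"hand": 0},
  {"wx": 0,"wy": 0,"wz": 0,"tx": 0,"ty": 0,"tz": 0,"hand": 0},
  {"wx": 0,"wy": 0,"wz": 0,"tx": 0,"ty": 0,"tz": 0,"hand": 0},
  {"wx": 0,"wy": 0,"wz": 0,"tx": 0,"ty": 0,"tz": 0,"hand": 0},
  {"wx": 0,"wy": 0,"wz": 0,"tx": 0,"ty": 0,"tz": 0,"hand": 0},
  {"wx": 0,"wy": 0,"wz": 0,"tx": 0,"ty": 0,"tz": 0,"hand": 0},
])

```text
clock: 11.58
position: [0.6049, 0.0584, 0.2388]
ee_rot: [-0.033, -3.136, 0.003]
force: [-9.4, -3.0, -0.9]
width: 0.144
```

Run:
```python
from h import *
arc()
```

```text
t 11.5833 p [0.6049 0.0584 0.2388] yawx 178.79837775881924 zax [-0.0049 -0.002  -1.    ] F [-9.4038 -2.9812 -0.8697] w 0.14357424747897998
j [ 0.4609  0.6288 -1.0352  1.568   0.5569  1.2734  0.8894]
radius 0.18722610294978415 tool r [  5.5336 -17.8861   0.0645] Ftool [ 9.3348 -3.1758  0.9221] tq [-0.4557  2.1103 -0.0746]
```

Request:
step_arm([
  {"wx": 0,"wy": 0,"wz": 0,"tx": 0,"ty": -0.08,"tz": 0.3,"hand": 0},
  {"wx": 0,"wy": 0,"wz": 0,"tx": 0,"ty": -0.07,"tz": 0.4,"hand": 0},
  {"wx": 0,"wy": 0,"wz": 0,"tx": 0,"ty": -0.06,"tz": 0.4,"hand": 0},
  {"wx": 0,"wy": 0,"wz": 0,"tx": 0,"ty": -0.04,"tz": 0.4,"hand": 0},
  {"wx": 0,"wy": 0,"wz": 0,"tx": 0,"ty": -0.03,"tz": 0.3,"hand": 0},
  {"wx": 0,"wy": 0,"wz": 0,"tx": 0,"ty": -0.02,"tz": 0.2,"hand": 0},
  {"wx": 0,"wy": 0,"wz": 0,"tx": 0,"ty": 0,"tz": 0,"hand": 0},
  {"wx": 0,"wy": 0,"wz": 0,"tx": 0,"ty": 0,"tz": 0,"hand": 0},
  {"wx": 0,"wy": 0,"wz": 0,"tx": 0,"ty": 0,"tz": 0,"hand": 0},
  {"wx": 0,"wy": 0,"wz": 0,"tx": 0,"ty": 0,"tz": 0,"hand": 0},
])

```text
clock: 12.42
position: [0.605, 0.0564, 0.219]
ee_rot: [-0.032, -3.137, 0.001]
force: [-9.7, -0.3, -1.1]
width: 0.139
```

Run:
```python
from h import *
arc()
```

```text
t 12.4167 p [0.605  0.0564 0.219 ] yawx 178.8425651879661 zax [-0.0043 -0.0005 -1.    ] F [-9.7499 -0.3424 -1.1427] w 0.13932633105861394
j [ 0.4609  0.6454 -1.0255  1.5947  0.574   1.2371  0.8791]
radius 0.18917240592473095 tool r [  5.5378 -18.0885   0.0349] Ftool [ 9.736  -0.5386  1.1852] tq [0.0393 1.9308 0.0546]
```

Request:
step_arm([
  {"wx": 0,"wy": 0,"wz": 0,"tx": 0.1,"ty": 0,"tz": 0.1,"hand": 0},
  {"wx": 0,"wy": 0,"wz": 0,"tx": 0,"ty": 0,"tz": 0,"hand": 0.6},
  {"wx": 0,"wy": 0,"wz": 0,"tx": 0,"ty": 0,"tz": 0,"hand": 0.6},
  {"wx": 0,"wy": 0,"wz": 0,"tx": 0,"ty": 0,"tz": 0,"hand": 0.6},
  {"wx": 0,"wy": 0,"wz": 0,"tx": 0,"ty": 0,"tz": 0,"hand": 0.6},
  {"wx": 0,"wy": 0,"wz": 0,"tx": 0,"ty": 0,"tz": 0,"hand": 0.6},
  {"wx": 0,"wy": 0,"wz": 0,"tx": 0,"ty": 0,"tz": 0,"hand": 0.6},
  {"wx": 0,"wy": 0,"wz": 0,"tx": 0,"ty": 0,"tz": 0,"hand": 0.6},
  {"wx": 0,"wy": 0,"wz": 0,"tx": 0,"ty": 0,"tz": 0,"hand": 0.6},
  {"wx": 0,"wy": 0,"wz": 0,"tx": 0,"ty": 0,"tz": 0,"hand": 0.6},
])

```text
clock: 13.25
position: [0.6062, 0.056, 0.2187]
ee_rot: [0.034, 3.141, -0.0]
force: [-0.2, 0.5, -0.4]
width: 0.599
```

Run:
```python
from h import *
arc(); p,d=save('wrist','wrist9')
```

```text
t 13.25 p [0.6062 0.056  0.2187] yawx 178.76199934933743 zax [ 0. -0. -1.] F [-0.2334  0.5237 -0.3722] w 0.5994123535452044
j [ 0.4619  0.645  -1.025   1.596   0.5761  1.2322  0.8776]
radius 0.18913790334435618 tool r [  5.3892 -18.1298  -0.0001] Ftool [0.2446 0.5185 0.3721] tq [ 0.0936 -0.1409 -0.0069]
```

View pics/wrist9.png

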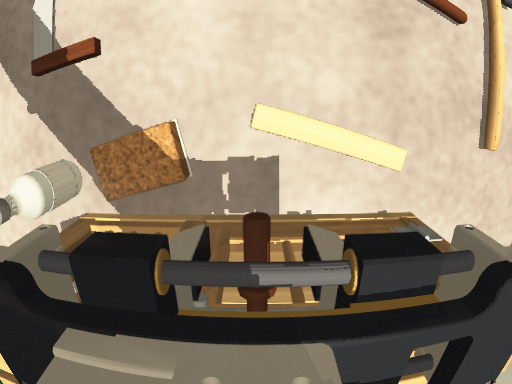

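Request:
step_arm([
  {"wx": 0,"wy": 0,"wz": 0,"tx": 0,"ty": 0,"tz": -0.5,"hand": 0.6},
  {"wx": 0,"wy": 0,"wz": 0,"tx": 0,"ty": 0,"tz": -1.5,"hand": 0.6},
  {"wx": 0,"wy": 0,"wz": 0,"tx": 0,"ty": 0,"tz": -2,"hand": 0.6},
  {"wx": 0,"wy": 0,"wz": 0,"tx": 0,"ty": 0,"tz": -3,"hand": 0.6},
  {"wx": 0,"wy": 0,"wz": 0,"tx": 0,"ty": 0,"tz": -3,"hand": 0.6},
  {"wx": 0,"wy": 0,"wz": 0,"tx": 3,"ty": 0,"tz": 0,"hand": 0.6},
  {"wx": 0,"wy": 0,"wz": 0,"tx": 3,"ty": 0,"tz": 0,"hand": 0.6},
  {"wx": 0,"wy": 0,"wz": 0,"tx": 3,"ty": 2,"tz": 0,"hand": 0.6},
  {"wx": 0,"wy": 0,"wz": 0,"tx": 3,"ty": 2,"tz": 0,"hand": 0.6},
  {"wx": 0,"wy": 0,"wz": 0,"tx": 3,"ty": 2,"tz": 0,"hand": 0.6},
])

```text
clock: 14.13
position: [0.4561, 0.1198, 0.3189]
ee_rot: [0.035, 3.141, -0.0]
force: [-0.3, 1.4, 0.4]
width: 0.6
```

Request:
step_arm([
  {"wx": 0,"wy": 0,"wz": 0,"tx": 2,"ty": 2,"tz": 0,"hand": 0.6},
  {"wx": 0,"wy": 0,"wz": 0,"tx": 0,"ty": -3,"tz": 0,"hand": 0.6},
  {"wx": 0,"wy": 0,"wz": 0,"tx": 0,"ty": -4,"tz": 0,"hand": 0.6},
  {"wx": 0,"wy": 0,"wz": 0,"tx": 0,"ty": -4,"tz": 0,"hand": 0.6},
  {"wx": 0,"wy": 0,"wz": 0,"tx": 0,"ty": -4,"tz": 0,"hand": 0.6},
  {"wx": 0,"wy": 0,"wz": 0,"tx": 0,"ty": -4,"tz": 0,"hand": 0.6},
  {"wx": 0,"wy": 0,"wz": 0,"tx": 0,"ty": -4,"tz": 0,"hand": 0.6},
  {"wx": 0,"wy": 0,"wz": 0,"tx": 0,"ty": 0,"tz": 0,"hand": 0.6},
  {"wx": 0,"wy": 0,"wz": 0,"tx": 0,"ty": 0,"tz": 0,"hand": 0.6},
  {"wx": 0,"wy": 0,"wz": 0,"tx": 0,"ty": 0,"tz": 0,"hand": 0.6},
])

```text
clock: 14.97
position: [0.433, -0.0896, 0.319]
ee_rot: [0.034, 3.141, 0.001]
force: [-0.1, 0.3, -0.4]
width: 0.599
```

Run:
```python
from h import *
arc(); save('top','top10'); save('scene','scene10')
a=cv2.imread('pics/top10.png')[130:240,155:355]; cv2.imwrite('pics/topc10.png',cv2.resize(a,None,fx=4,fy=4,interpolation=cv2.INTER_CUBIC))
a=cv2.imread('pics/scene10.png')[130:280,170:310]; cv2.imwrite('pics/scenec10.png',cv2.resize(a,None,fx=4,fy=4,interpolation=cv2.INTER_CUBIC))
```

```text
t 14.9667 p [ 0.433  -0.0896  0.319 ] yawx 178.76432250712062 zax [ 0.0004  0.0003 -1.    ] F [-0.0826  0.2896 -0.3909] w 0.5987919794685671
j [ 1.0813  0.2517 -1.1756  1.8174  0.2457  1.2347  1.3841]
radius 0.3993005915507605 tool r [ 22.3921 -33.0606  -0.0191] Ftool [0.089  0.2876 0.391 ] tq [ 0.1097 -0.1484  0.0125]
```

View pics/topc10.png

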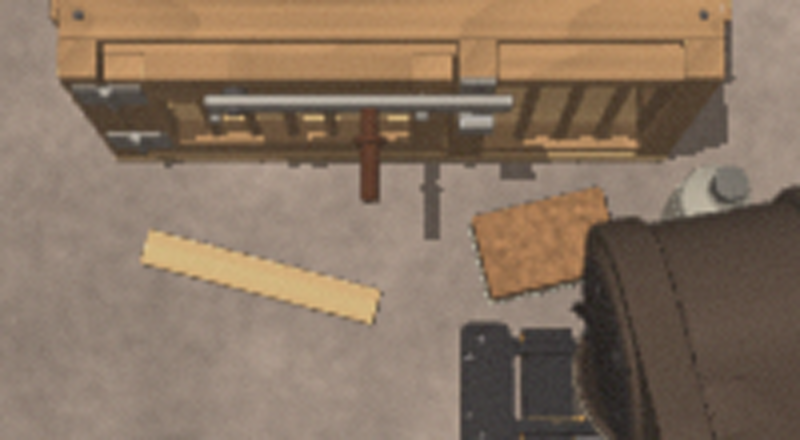

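View pics/scenec10.png

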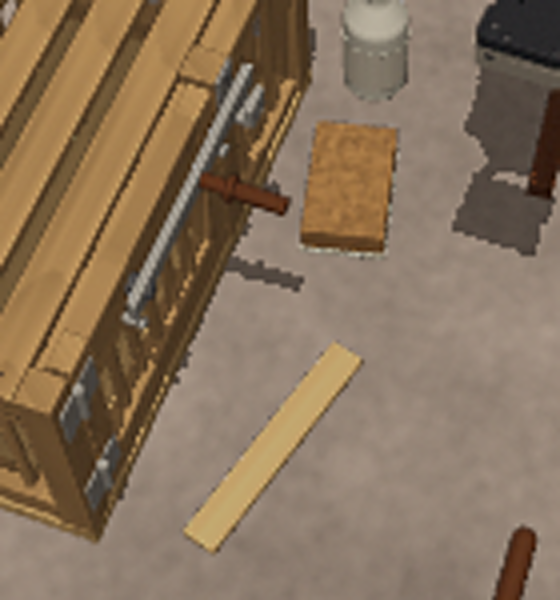

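Run:
```python
from h import *
d=np.load('pics/top10.npy')
for u in (208,222,236,250,262,274,281):
    q=[w3('top',u,v,d[v,u]) for v in range(153,158)]
    print(u,max(q,key=lambda x:x[2]))
q=[w3('top',247,v,d[v,247]) for v in range(166,180,3)]; print(np.array(q))
print('nose/pend at z.225',atz('top',283,155.2,.225),atz('top',206.5,155.5,.225),'tip',atz('top',247.5,179.5,.215))
a=np.load('pics/top1.npy')
```

```text
208 [0.6492 0.1618 0.228 ]
222 [0.652  0.1231 0.2261]
236 [0.651  0.0841 0.2272]
250 [0.6478 0.0452 0.2259]
262 [0.6503 0.0117 0.2253]
274 [ 0.6523 -0.0217  0.2265]
281 [ 0.6523 -0.0413  0.2253]
[[0.6207 0.054  0.2207]
 [0.6122 0.0542 0.2204]
 [0.604  0.0543 0.2187]
 [0.5951 0.0544 0.2204]
 [0.5867 0.0545 0.2198]]
nose/pend at z.225 [ 0.6488 -0.0468  0.225 ] [0.6516 0.1663 0.225 ] tip [0.5835 0.0533 0.215 ]
```

Run:
```python
from h import *
print(arm.sign_off())
```

```text
the job is handed in; nothing more can be done
None
```

The gate is shut and latched, and I handed the job in at about 15 s. I gripped the pin from above, lifted the bar about 22 mm (0.23 rad) and swung the gate along its arc until it met the stop. I then lowered the bar behind the lip, let go and moved the arm clear.

**Last checks:**
- **Gate:** it lies flush with the crate front in the top and scene views.
- **Bar:** its top reads 225–228 mm above the bench along its whole length, so it is level. At the keeper it sits at x ≈ 0.650, against a slot centre of ≈ 0.6475 with ±9 mm of room.
- **Loose things:** those seen in the last close views (slat, sanding block) had not moved, and nothing was touched. The arm partly hid the bottle, and I did not recheck the hammer, screwdriver, try square or branch.
- **Forces:** the highest I read was about 10 N, when pushing against the stop.

**Disagreements:** my hinge estimate was about 2–3 mm off the arc the gate actually followed, which put 4–7 N of side force on the pin. I eased this off as the gate swung.

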